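Clear the PC's service lid and hold it open

ROBOT

A 6-joint arm with a two-finger parallel gripper is mounted at the origin on the work surface. World frame = base frame: x ahead of the robot, y to its left, z up, the work surface at z = 0. Lengths are in m, angles in degrees, forces in N, time in s.
With the tool pointing down it reaches from about 0.375 to 0.9 m from the base axis. Payload 3.1 kg.
Tool frame: the origin (TCP) lies between the finger pads; the fingertips stand 11 mm ahead of it and the grasp point (between the pads) lies 8 mm behind it; z points along the fingers, y is the line along which they close (so a half turn about z gives the same grasp; the last joint's range is limited). The gripper opens to 87 mm and grips with 3 to 60 N. Pads are 19 mm wide; open, the fingers measure 117 mm over their backs; the gripper's body (75 mm by 190 mm) begins 51 mm behind the grasp point.
Start: joints at [-10.227, 30.224, 82.088, -0, 67.689, -10.227], TCP at [0.625, 0, 0.234] pointing down, gripper open.
Joint ranges: [-176.69, 176.69], [-43.24, 126.21], [12.49, 139.97], [-82, 262], [0, 151.66], [-163.58, 163.58]. Speed limits (degrees/s): [159.86, 159.86, 180, 180, 180, 180].

INTERFACE

Orientations are given as a 3x3 rotation matrix whose columns are the frame's x, y, z axes.
In Python, from rig import bot, viewer, workorder, models gives the robot as it stands.
- The arm moves only by the shell command python3 -m jog 'ROWS'. ROWS is JSON, a list of rows, each a list of 7 numbers: the opening, from 0 (shut) to 1 (fully open), then the shift along the tool's x, y, z in m, then the turn, a rotation vector about the tool's x, y, z in degrees. In form: [[claw, x, y, z, ax, ay, az], ...]. A call has 1 to 20 rows; each row is the pose to reach, as a shift and turn from the pose commanded when the call began, along the tool's axes at that moment; what a row does not reach only later rows make up. A row lasts 1/8 s, in which the tool goes at most 62.5 mm and 10.7 degrees, less where a joint would pass 70% of its speed; a pose out of reach is approached as far as the arm can. A call with a gripper value outside its range is refused whole. The fingers move at their own pace and stop on an object; the grip force is fixed at half the most. Time passes only in rows, so rows that repeat a pose let the fingers close. It gives the time, the measured TCP pose, the force, the opening and the grip force at its end, in the units of the state.
- bot.read_state(): the state, without advancing time (a new reading comes with each control period).
- viewer.capture(name): name is "scene" or "side" or "wrist"; returns (picture, depth): 420x560x3 uint8, blue, green, red; 420x560 float32, m along the optical axis (not along the pixel's ray), 0 where there is no reading.
- viewer.camera_info(name): a dict with "fx", "fy", "cx", "cy" (pixels), "world_to_cam" (4x4, takes a point from world to camera coordinates). Camera axes: x right, y down, z forward; pixel columns grow to the right and rows downward; lengths in m; the calibration is good to about 2 mm. A picture is of the moment at which its call begins: read the wrist's pose just before it. camera_info takes no time and is no camera call; for the wrist camera it gives the pose at the moment of the call.
- workorder.hand_in(): hands the job in; it is judged then, once.
Trained networks look in the newest picture that a camera, given by its name, has taken for a name from the list of things; names that differ only in an ending like _2 or _b are one class to them, and where a whole thing is asked for, a point or a joint stands for the part that bears it (a point fixed in the world has none). Each returns a list of dicts, best first, with "p" (0 to 1); they miss things now and then, are a little off and sometimes report something else, mostly with a low value. They report only what shows in the picture. A call takes as long as a camera call. They do not tell look-alikes from the thing itself.
- models.outline_of(camera, thing): "mask" (420x560 bool, what is visible of it).
- models.tip_of(camera, thing): "xyz" ([x, y, z] in m, in world coordinates, good to about 4 mm: a listed point, or the origin of a listed thing).
The state is a dict: "time_s": time; "joint_positions": joint angles; "qvel": joint speeds; "tau": joint torques, N m; "position": TCP position; "tcp_rot": TCP orientation; "force": force on the tool from outside, world axes, zero at the start; "moment": the same for the moment, N m; "opening": opening from 0.0 (shut) to 1.0 (fully open); "grasp_force": force on a finger pad.
Only numpy, scipy, OpenCV 4.12 (cv2) and the standard library are available. Lean on these libraries where they do the work, as an engineer would, in place of code of your own. Each camera call takes 0.05 s, during which the arm holds its last target. There are 200 camera calls.

TASK

A headset has been left standing on the lid of the slim desktop PC. Hang it by its crown over the bar of the rail stand, one ear cup on each side, and let go of it; then lift the PC's lid, which has a bar handle at its front, and hold it open at 50 degrees (give or take 5), finishing with the gripper still holding it, because it falls shut when let go. Leave the tools and other things on the bench where they are.

Things in the scene. Friction and masses are not known exactly. Their poses are not given: they have to be found in the camera images.
- pc: White slim desktop PC case lying flat, fixed to the bench, 300 (x) x 260 (y) x 100 mm high; origin at the centre of its underside, x points from its front (robot's side, where the lid's handle is) to its back. Its hinged lid lies on top (8 mm thick: lid top 108 mm above the bench when shut), over all but the last 50 mm at the back.
- lid_joint (a joint): Opening angle of the PC's lid in rad: 0 shut (lying flat), grows as the lid's front edge swings up and back; stop at 1.35. No spring and little friction: it falls shut from any angle.
- lid: The PC's lid: white plate, 240 mm from the hinge at the back to its free front edge, 260 mm wide, 8 mm thick, about 0.3 to 0.6 kg. Origin on the hinge axis, mid width, on the lid's underside; when shut its axes are those of the case: the plate reaches to x = -240 mm, z is up. It turns about its y axis.
- lid_handle (a point): Middle of the lid's bar handle: a round steel bar, 12 mm thick and 110 mm long, parallel to the hinge (y of the lid), on two legs at its ends. Its centre line is 35 mm above the lid's top face (43 mm above its underside) and 210 mm from the hinge axis measured along the plate, 30 mm from the front edge. Moves with the lid.
- lid_hinge (a point): Middle of the lid's hinge axis, 100 mm behind the case's centre and 100 mm above the bench. The axis is parallel to the case's y.
- headset: Dark rigid headset, about 0.15 to 0.3 kg, standing on its two ear cups on the shut lid. 155 mm high, 154 mm over the cups (along y); cups 56 x 26 x 64 mm high, 98 mm gap. Origin midway between the cups at foot level; z up. Crown: padded block 34 mm wide (x), 70 mm long (y), from z = 128 (flat underside) to 155 mm (top): grip it across x. 12 mm round arms run from its ends down to the cups.
- headset_crown (a point): Centre of the flat underside of the headset's crown pad, 128 mm above the headset's origin: this is what rests on the bar.
- rail: Steel rail stand fixed to the bench: one straight horizontal round bar, 12 mm thick, 230 mm long, along the stand's x, its centre line 155 mm (top 161 mm) above the bench, between two upright posts at x = +-115 mm on feet 50 x 100 mm. Origin on the bench under the bar's middle.
- rail_mid (a point): Middle of the rail's bar, on its centre line, 155 mm above the bench.
- screwdriver: Screwdriver, 200 mm, lying on the bench near the robot; leave alone. Origin under its middle.
- cleaner: White upright spray can, 48 mm diameter, 130 mm high, to the right of the work; leave alone. Origin under its centre.
- cutters: Side cutters with blue grips, 150 mm long, 12 mm high, to the left of the work; leave alone. Origin on the bench near their middle.
Things that resemble listed ones, but are neither listed nor needed, are in the scene too. There is more than one size of the headset; the one meant has the size given above.

How it is judged (in metres and radians):
On the way:
1. the headset hangs over the bar, upright and let go, with the lid still shut (contact force between headset and rail above 0.5 N and contact force between headset and the arm below 0.05 N and contact force between headset and the fingers below 0.05 N and z of headset_crown in the frame of rail_mid between -0.02 and 0.03 m and angle between headset's own z axis and vertical below 0.5 rad and linear speed of headset below 0.08 m/s and value of joint lid_joint below 0.05 rad), for 0.3 s.
At the end, for the whole second after the job is handed in: The gripper's fingers hold the PC's lid still between 45 and 55 degrees open, carrying it (over 0.5 N on the fingers), and the headset hangs free and at rest over the bar: its crown pad on the bar, leaning less than 0.5 rad, touched by neither the robot nor the lid (value of joint lid_joint between 0.7854 and 0.9599 rad and velocity of joint lid_joint between -0.1 and 0.1 rad/s and contact force between lid and the fingers above 0.5 N and contact force between lid and headset below 0.05 N and contact force between headset and rail above 0.5 N and contact force between headset and the arm below 0.05 N and contact force between headset and the fingers below 0.05 N and x of headset_crown in the frame of rail_mid between -0.11 and 0.11 m and y of headset_crown in the frame of rail_mid between -0.045 and 0.045 m and z of headset_crown in the frame of rail_mid between -0.02 and 0.03 m and angle between headset's own z axis and vertical below 0.5 rad and linear speed of headset below 0.08 m/s); the arm keeps its last pose, push and grip.
It fails at once if the screwdriver, spray can or cutters are pushed more than 3 cm (distance of any of screwdriver, cleaner, cutters from where it was at the start of the episode above 0.03 m).
It fails at once if the headset is toppled (angle between headset's own z axis and vertical above 1.2 rad).
It also fails if it takes over 61 s, if anything falls off the work surface, if the arm or the gripper's body presses on something with over 40 N, if the wrist force passes 120 N, or if a joint passes its speed limit or range.

## Working session

There is one attempt and no reset: what is moved stays moved. The work goes in short steps, Python scripts to look and compute and a shell command to move; the robot and the scene stay as the last step left them, time stands still between calls to the robot, and variables do not carry over. Pictures are saved under pics/ and viewed, at most 10 in all, crops included, and the job is handed in when it is done.

```bash
mkdir -p pics; cat > h.py <<'E'
import numpy as np,cv2
from rig import bot,viewer,workorder,models
def world(cam,depth,mask=None,info=None):
    i=info or viewer.camera_info(cam)
    T=np.linalg.inv(np.array(i["world_to_cam"]))
    v,u=np.nonzero((depth>0)&(mask if mask is not None else True))
    z=depth[v,u]
    P=np.c_[(u-i["cx"])/i["fx"]*z,(v-i["cy"])/i["fy"]*z,z]
    return P@T[:3,:3].T+T[:3,3]
E
python3 - <<'E'
from h import *
np.set_printoptions(precision=3,suppress=True)
s=bot.read_state();print(s["tcp_rot"],s["time_s"])
pics=[]
for c in("scene","side"):
    img,d=viewer.capture(c);pics.append(img);np.save(c+"_d.npy",d)
    cv2.imwrite(f"pics/{c}0.png",img)
    for t in("headset","headset_crown","rail","rail_mid","lid_handle","lid_hinge","pc","screwdriver","cleaner","cutters"):
        print(c,t,[(round(r["p"],2),np.array(r["xyz"])) for r in models.tip_of(c,t)[:3]])
E
```

```text
[[ 0.     1.    -0.002]
 [ 1.    -0.     0.   ]
 [ 0.    -0.002 -1.   ]] 0.0
scene headset [(0.73, array([0.583, 0.222, 0.106])), (0.65, array([0.471, 0.219, 0.142]))]
scene headset_crown [(0.81, array([ 0.277, -0.211,  0.189])), (0.78, array([0.228, 0.349, 0.18 ])), (0.75, array([0.582, 0.222, 0.236]))]
scene rail []
scene rail_mid [(0.74, array([ 0.597, -0.184,  0.16 ]))]
scene lid_handle [(0.83, array([0.471, 0.222, 0.144]))]
scene lid_hinge [(0.73, array([0.676, 0.204, 0.097]))]
scene pc [(0.81, array([ 0.569,  0.212, -0.   ]))]
scene screwdriver [(0.75, array([ 0.37 , -0.009, -0.001]))]
scene cleaner [(0.57, array([ 0.499, -0.455, -0.002]))]
scene cutters [(0.78, array([0.589, 0.454, 0.003])), (0.5, array([ 0.501, -0.452, -0.004]))]
side headset [(0.61, array([0.583, 0.221, 0.109])), (0.58, array([ 0.28 , -0.206,  0.001]))]
side headset_crown [(0.81, array([ 0.278, -0.212,  0.184])), (0.75, array([0.229, 0.351, 0.18 ])), (0.68, array([0.577, 0.219, 0.236]))]
side rail [(0.72, array([0.582, 0.22 , 0.11 ])), (0.53, array([0.671, 0.202, 0.101]))]
side rail_mid [(0.58, array([ 0.596, -0.185,  0.156]))]
side lid_handle [(0.64, array([0.467, 0.223, 0.138])), (0.25, array([ 0.585,  0.453, -0.001]))]
side lid_hinge [(0.8, array([0.675, 0.201, 0.101]))]
side pc [(0.67, array([ 0.574,  0.21 , -0.004]))]
side screwdriver [(0.54, array([ 0.37 , -0.007,  0.003]))]
side cleaner [(0.62, array([ 0.501, -0.449, -0.006])), (0.26, array([ 0.368, -0.006,  0.004]))]
side cutters [(0.98, array([0.583, 0.448, 0.001]))]
```

View pics/scene0.png

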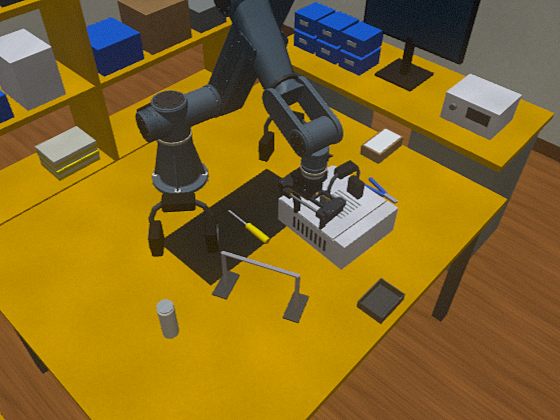

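View pics/side0.png

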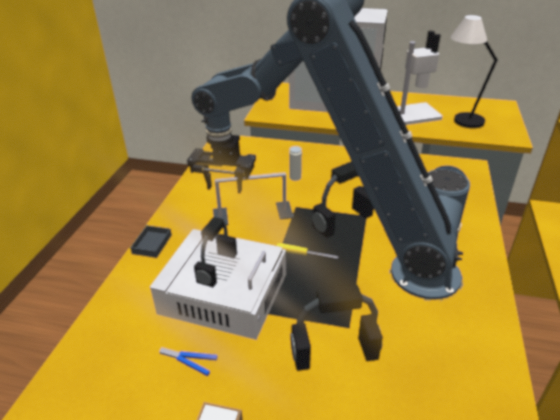

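The scene view shows our headset on the PC at about (345,175), the rail bar running from (224,254) to (298,276), and two larger headsets near the base, which are decoys. The side view agrees: headset at (212,235), handle at (257,268). Next I'll measure the yaws from depth.

```bash
python3 - <<'E'
from h import *
np.set_printoptions(precision=4,suppress=True)
def line(P,n):
    if len(P)<10: print(n,len(P));return
    q=P[:,:2].astype(np.float32);r=cv2.minAreaRect(q)
    c,_,V=np.linalg.svd(q-q.mean(0),full_matrices=False)
    d=V[0];print(n,len(P),"mean",P.mean(0),"yaw",np.degrees(np.arctan2(d[1],d[0]))%180,"rect",np.array(r[0]),np.array(r[1]),r[2],"zrange",np.percentile(P[:,2],[2,98]))
for c in("scene","side"):
    d=np.load(c+"_d.npy");P=world(c,d)
    def box(x0,x1,y0,y1,z0,z1): return P[(P[:,0]>x0)&(P[:,0]<x1)&(P[:,1]>y0)&(P[:,1]<y1)&(P[:,2]>z0)&(P[:,2]<z1)]
    line(box(.5,.67,.12,.32,.257,.275),c+" crowntop")
    line(box(.5,.67,.12,.32,.125,.275),c+" headset")
    line(box(.4,.8,-.32,-.08,.152,.172),c+" bar")
    line(box(.42,.52,.14,.30,.138,.16),c+" handle")
    line(box(.38,.75,.05,.40,.104,.112),c+" lid")
E
```

```text
scene crowntop 163 mean [0.5829 0.2156 0.2621] yaw 80.10219 rect [0.5823 0.2179] [0.0766 0.0381] 80.21743774414062 zrange [0.2579 0.2671]
scene headset 684 mean [0.5873 0.2294 0.2055] yaw 77.55101 rect [0.5828 0.2171] [0.1579 0.061 ] 80.39413452148438 zrange [0.1275 0.2659]
scene bar 330 mean [ 0.6032 -0.1827  0.1581] yaw 22.34696 rect [ 0.6    -0.1831] [0.2432 0.0177] 22.32296371459961 zrange [0.1526 0.1645]
scene handle 5
scene lid 2357 mean [0.6247 0.2022 0.1077] yaw 66.099945 rect [0.5789 0.2081] [0.265 0.298] 85.58265686035156 zrange [0.1042 0.1117]
side crowntop 234 mean [0.5801 0.2259 0.2619] yaw 82.331085 rect [0.5809 0.2222] [0.0742 0.0354] 82.98755645751953 zrange [0.2584 0.2654]
side headset 1298 mean [0.5788 0.235  0.1919] yaw 81.16628 rect [0.5807 0.2266] [0.1551 0.0589] 81.8475112915039 zrange [0.1275 0.2641]
side bar 181 mean [ 0.5945 -0.1773  0.1574] yaw 21.91397 rect [ 0.5979 -0.1752] [0.2411 0.0203] 22.53374481201172 zrange [0.1523 0.1626]
side handle 155 mean [0.4648 0.2297 0.1464] yaw 85.12403 rect [0.4655 0.2255] [0.1182 0.0129] 85.3704833984375 zrange [0.1398 0.1515]
side lid 5042 mean [0.5726 0.2355 0.1076] yaw 2.7081146 rect [0.5768 0.2148] [0.2668 0.3019] 84.9574203491211 zrange [0.1043 0.1111]
```

The geometry is consistent with the given sizes:

| Item | Position (m) | Yaw |
|---|---|---|
| Crown | (0.582, 0.220), top 0.263 | -9° |
| Bar | (0.598, -0.182) | 22.3° |
| PC | – | -5° |

I'll go above the crown.

```bash
python3 -m jog '[[1,0,0,-0.04,0,0,0],[1,0,0,-0.09,0,0,0],[1,0.03,-0.005,-0.11,0,0,1],[1,0.08,-0.015,-0.11,0,0,4],[1,0.13,-0.025,-0.11,0,0,6],[1,0.18,-0.035,-0.11,0,0,8],[1,0.21,-0.041,-0.11,0,0,9],[1,0.22,-0.043,-0.11,0,0,9],[1,0.22,-0.043,-0.11,0,0,9],[1,0.22,-0.043,-0.11,0,0,9]]'
python3 - <<'E'
from h import *
np.set_printoptions(precision=4,suppress=True)
i=viewer.camera_info("wrist");img,d=viewer.capture("wrist");cv2.imwrite("pics/w1.png",img)
P=world("wrist",d,info=i)
P=P[(P[:,2]>.25)&(P[:,2]<.275)&(abs(P[:,0]-.58)<.05)&(abs(P[:,1]-.22)<.07)]
print(len(P),P.mean(0),cv2.minAreaRect(P[:,:2].astype(np.float32)))
print([(r["p"],r["xyz"]) for r in models.tip_of("wrist","headset_crown")])
E
```

```text
time_s: 2.35
position: [0.5824, 0.2187, 0.3435]
tcp_rot: [[0.158, 0.987, -0.0], [0.987, -0.158, -0.001], [-0.001, 0.0, -1.0]]
force: [0.1, -1.4, 0.2]
opening: 0.999
grasp_force: 0.0
3494 [0.5835 0.2221 0.2625] ((0.582990825176239, 0.21931283175945282), (0.08332077413797379, 0.0339755117893219), 81.00435638427734)
[(0.78, [0.5792, 0.2219, 0.2399])]
```

View pics/w1.png

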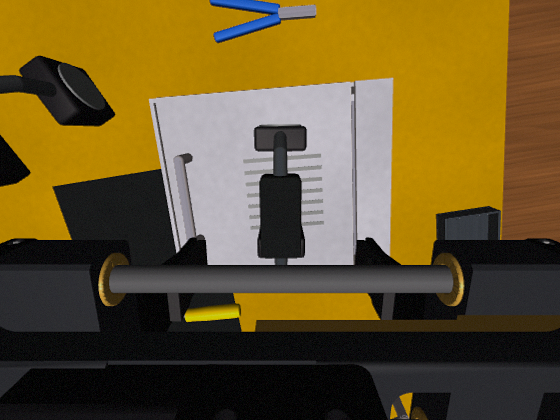

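The wrist view shows the crown at (280,215), centred between the fingers at columns 190 and 372 and aligned with them. Descend, grip and lift.

```bash
python3 -m jog '[[1,0,0.001,0.03,0,0,0],[1,0,0.001,0.06,0,0,0],[1,0,0.001,0.08,0,0,0],[1,0,0.001,0.092,0,0,0],[1,0,0.001,0.092,0,0,0],[0.3,0,0.001,0.092,0,0,0],[0.1,0,0.001,0.092,0,0,0],[0.1,0,0.001,0.092,0,0,0],[0.1,0,0.001,0.092,0,0,0],[0.1,0,0.001,0.092,0,0,0],[0.1,0,0.001,0.092,0,0,0]]'
python3 -m jog '[[0.1,0,0,-0.005,0,0,0],[0.1,0,0,-0.02,0,0,0],[0.1,0,0,-0.045,0,0,0],[0.1,0,0,-0.075,0,0,0],[0.1,0,0,-0.095,0,0,0],[0.1,0,0,-0.105,0,0,0],[0.1,0,0,-0.105,0,0,0],[0.1,0,0,-0.105,0,0,0]]'
```

```text
time_s: 3.82
position: [0.5829, 0.2199, 0.2515]
tcp_rot: [[0.156, 0.988, -0.0], [0.988, -0.156, -0.0], [-0.0, -0.0, -1.0]]
force: [-1.5, 0.4, 0.7]
opening: 0.403
grasp_force: 0.2
time_s: 4.82
position: [0.5824, 0.2197, 0.3555]
tcp_rot: [[0.156, 0.988, -0.002], [0.988, -0.156, -0.0], [-0.001, -0.002, -1.0]]
force: [-0.4, -0.2, -3.5]
opening: 0.386
grasp_force: 30.0
```

```bash
python3 -m jog '[[0.1,-0.005,0.001,0,0,0,0],[0.1,-0.02,0.004,0,0,0,-1],[0.1,-0.045,0.009,0,0,0,-3],[0.1,-0.075,0.015,0,0,0,-6],[0.1,-0.11,0.022,0,0,0,-9],[0.1,-0.145,0.029,0,0,0,-12],[0.1,-0.18,0.036,0,0,0,-15],[0.1,-0.215,0.042,0,0,0,-18],[0.1,-0.25,0.049,0,0,0,-21],[0.1,-0.285,0.056,0,0,0,-24],[0.1,-0.32,0.063,0,0,0,-27],[0.1,-0.35,0.069,0,0,0,-29],[0.1,-0.375,0.074,0,0,0,-31],[0.1,-0.388,0.077,0,0,0,-31.3],[0.1,-0.395,0.078,0,0,0,-31.3],[0.1,-0.395,0.078,0,0,0,-31.3],[0.1,-0.395,0.078,0,0,0,-31.3],[0.1,-0.395,0.078,0,0,0,-31.3]]'
python3 - <<'E'
from h import *
np.set_printoptions(precision=4,suppress=True)
for c in("scene","side"):
    img,d=viewer.capture(c);cv2.imwrite(f"pics/{c}2.png",img);P=world(c,d)
    def rect(x,n):
        if len(x)>5:
            print(c,n,len(x),x.mean(0),cv2.minAreaRect(x[:,:2].astype(np.float32)))
    b=(abs(P[:,0]-.598)<.14)&(abs(P[:,1]+.182)<.12)
    rect(P[b&(P[:,2]>.15)&(P[:,2]<.172)],"bar")
    rect(P[b&(P[:,2]>.215)&(P[:,2]<.27)],"cups")
    for t in("headset_crown","rail_mid"): print(t,[(r["p"],r["xyz"]) for r in models.tip_of(c,t)])
E
```

```text
time_s: 7.08
position: [0.5983, -0.1816, 0.3567]
tcp_rot: [[-0.38, 0.925, 0.0], [0.925, 0.38, 0.0], [0.0, 0.0, -1.0]]
force: [-0.2, 0.4, -2.9]
opening: 0.388
grasp_force: 30.0
scene bar 250 [ 0.6128 -0.179   0.158 ] ((0.599149227142334, -0.18295133113861084), (0.2446097433567047, 0.018353624269366264), 22.29347038269043)
scene cups 523 [ 0.6096 -0.1946  0.2436] ((0.5990235209465027, -0.18259172141551971), (0.05681176483631134, 0.16008956730365753), 22.890695571899414)
headset_crown [(0.81, [0.2782, -0.2117, 0.1893]), (0.79, [0.2306, 0.353, 0.1835]), (0.66, [0.5973, -0.1807, 0.3424])]
rail_mid [(0.73, [0.5984, -0.1835, 0.1573])]
side bar 239 [ 0.5996 -0.1753  0.1566] ((0.5981492400169373, -0.17502562701702118), (0.24132977426052094, 0.023238079622387886), 21.97366714477539)
side cups 450 [ 0.5905 -0.157   0.2441] ((0.5943508744239807, -0.171274334192276), (0.055805448442697525, 0.14860714972019196), 22.70952033996582)
headset_crown [(0.71, [0.2246, 0.3534, 0.1806]), (0.71, [0.2768, -0.2116, 0.1828]), (0.65, [0.5932, -0.1864, 0.3394])]
rail_mid [(0.75, [0.5985, -0.1862, 0.1563])]
```

View pics/scene2.png

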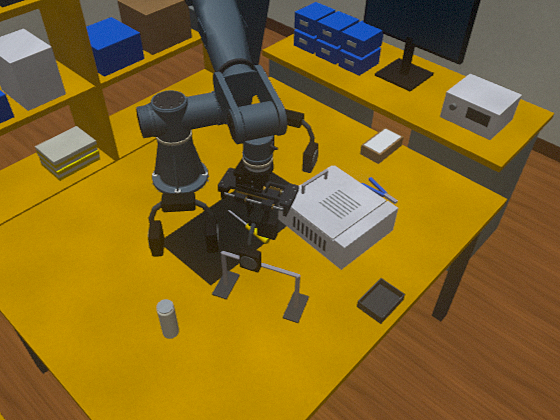

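The scene view shows the headset held at about (265,230), right over the bar. The cup midpoint and the bar midpoint agree to within about 2 mm, and the yaw is the same. Lower it.

```bash
python3 -m jog '[[0.1,0,0,0.005,0,0,0],[0.1,0,0,0.02,0,0,0],[0.1,0,0,0.045,0,0,0],[0.1,0,0,0.075,0,0,0],[0.1,0,0,0.105,0,0,0],[0.1,0,0,0.13,0,0,0],[0.1,0,0,0.15,0,0,0],[0.1,0,0,0.163,0,0,0],[0.1,0,0,0.17,0,0,0],[0.1,0,0,0.174,0,0,0],[0.1,0,0,0.174,0,0,0],[0.1,0,0,0.174,0,0,0]]'
python3 -m jog '[[0.1,0,0,0.001,0,0,0],[0.1,0,0,0.002,0,0,0],[0.1,0,0,0.003,0,0,0],[0.1,0,0,0.004,0,0,0],[0.1,0,0,0.004,0,0,0],[0.1,0,0,0.004,0,0,0]]'
```

```text
time_s: 8.88
position: [0.5986, -0.1827, 0.1833]
tcp_rot: [[-0.38, 0.925, 0.001], [0.925, 0.38, -0.001], [-0.001, 0.001, -1.0]]
force: [0.1, -0.4, -2.5]
opening: 0.388
grasp_force: 30.0
time_s: 9.62
position: [0.5982, -0.1825, 0.1785]
tcp_rot: [[-0.379, 0.925, 0.0], [0.925, 0.379, 0.0], [-0.0, 0.0, -1.0]]
force: [-0.2, -0.7, -2.3]
opening: 0.387
grasp_force: 30.0
```

```bash
python3 -m jog '[[0.1,0,0,0.001,0,0,0],[0.1,0,0,0.002,0,0,0],[0.1,0,0,0.002,0,0,0],[0.1,0,0,0.002,0,0,0]]'
```

```text
time_s: 10.12
position: [0.5982, -0.1824, 0.1765]
tcp_rot: [[-0.38, 0.925, -0.0], [0.925, 0.38, 0.0], [0.0, -0.0, -1.0]]
force: [0.3, 0.1, -1.8]
opening: 0.39
grasp_force: 30.0
```

```bash
python3 -m jog '[[0.1,0,0,0.001,0,0,0],[0.1,0,0,0.001,0,0,0],[0.1,0,0,0.001,0,0,0]]'
```

```text
time_s: 10.5
position: [0.5983, -0.1825, 0.1764]
tcp_rot: [[-0.38, 0.925, 0.0], [0.925, 0.38, -0.0], [-0.0, 0.0, -1.0]]
force: [-1.8, 1.0, 5.0]
opening: 0.392
grasp_force: 30.0
```

Contact: the force is now upward at +5 N. Release and retreat.

```bash
python3 -m jog '[[0.45,0,0,0,0,0,0],[0.5,0,0,0,0,0,0],[0.6,0,0,0,0,0,0],[0.8,0,0,0,0,0,0],[0.8,0,0,0,0,0,0],[0.8,0,0,0,0,0,0],[0.8,0,0,-0.005,0,0,0],[0.8,0,0,-0.02,0,0,0],[0.8,0,0,-0.04,0,0,0],[0.8,0,0,-0.07,0,0,0],[0.8,0,0,-0.11,0,0,0],[0.8,0,0,-0.15,0,0,0],[0.8,0,0,-0.17,0,0,0],[0.8,0,0,-0.17,0,0,0],[0.8,0,0,-0.17,0,0,0],[0.8,0,0,-0.17,0,0,0]]'
python3 - <<'E'
from h import *
np.set_printoptions(precision=4,suppress=True)
ims=[]
for c in("scene","side"):
    img,d=viewer.capture(c);P=world(c,d);ims.append(img[130:340,100:440] if c=="scene" else img[120:330,100:440])
    x=P[(abs(P[:,0]-.598)<.08)&(abs(P[:,1]+.182)<.12)&(P[:,2]>.165)&(P[:,2]<.21)]
    print(c,len(x),x.mean(0),np.percentile(x[:,2],[50,98]),cv2.minAreaRect(x[:,:2].astype(np.float32)))
    for t in("headset_crown","lid_handle","lid_hinge"): print(t,[(r["p"],r["xyz"]) for r in models.tip_of(c,t)])
cv2.imwrite("pics/3.png",cv2.resize(np.hstack(ims),None,fx=1.17,fy=1.17))
E
```

```text
time_s: 12.5
position: [0.5975, -0.1821, 0.3441]
tcp_rot: [[-0.379, 0.925, -0.003], [0.925, 0.379, 0.001], [0.002, -0.002, -1.0]]
force: [-0.5, 0.3, 0.3]
opening: 0.802
grasp_force: 0.0
scene 328 [ 0.604  -0.19    0.1829] [0.1854 0.1918] ((0.6001307964324951, -0.18456897139549255), (0.0695616602897644, 0.08306878805160522), 63.689842224121094)
headset_crown [(0.74, [0.5983, -0.182, 0.1623]), (0.7, [0.2806, -0.2123, 0.1848]), (0.65, [0.2256, 0.3503, 0.1823])]
lid_handle [(0.83, [0.4687, 0.2218, 0.1441])]
lid_hinge [(0.84, [0.6748, 0.2027, 0.1003])]
side 179 [ 0.593  -0.1653  0.1813] [0.1846 0.1906] ((0.5928868651390076, -0.16751646995544434), (0.034067463129758835, 0.09250375628471375), 22.849653244018555)
headset_crown [(0.87, [0.5962, -0.1828, 0.1625]), (0.7, [0.2789, -0.2085, 0.1831]), (0.68, [0.2303, 0.3524, 0.1818])]
lid_handle [(0.81, [0.467, 0.2231, 0.1402])]
lid_hinge [(0.8, [0.6766, 0.2027, 0.0992])]
```

View pics/3.png

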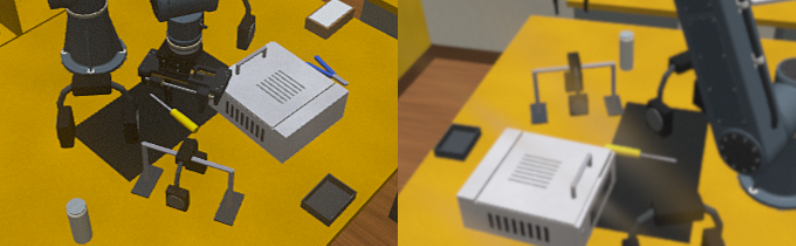

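The headset hangs freely on the bar: crown at z≈0.162 m, visible at about (190,155) on the left and (573,70) on the right. Next is the pre-grasp above the handle at about (0.468, 0.222, 0.143), tilted 15°.

```bash
python3 -m jog '[[0.5,0.02,0.001,0,0,0,0],[0.5,0.06,0.002,0,-1,0,2],[0.5,0.11,0.003,0,-3,0,5],[0.5,0.16,0.004,0,-5,-1,9],[0.4,0.21,0.006,0,-7,-1.5,13],[0.4,0.26,0.008,0,-9,-2,17],[0.4,0.31,0.009,0.01,-11,-3,21],[0.4,0.36,0.01,0.03,-13,-3.4,24],[0.4,0.40,0.011,0.06,-14.7,-3.6,27.1],[0.4,0.425,0.012,0.09,-14.7,-3.6,27.1],[0.4,0.4345,0.012,0.11,-14.7,-3.6,27.1],[0.4,0.4345,0.012,0.11,-14.7,-3.6,27.1],[0.4,0.4345,0.012,0.11,-14.7,-3.6,27.1],[0.4,0.4345,0.012,0.11,-14.7,-3.6,27.1]]'
python3 - <<'E'
from h import *
np.set_printoptions(precision=4,suppress=True)
s=bot.read_state();R=np.array(s["tcp_rot"]);p=np.array(s["position"])
i=viewer.camera_info("wrist");img,d=viewer.capture("wrist");cv2.imwrite("pics/w4.png",img)
P=world("wrist",d,info=i)
b=P[(P[:,2]>.135)&(P[:,2]<.155)&(abs(P[:,0]-.468)<.03)&(abs(P[:,1]-.222)<.08)]
print(len(b),b.mean(0),np.percentile(b[:,2],[2,50,98]),cv2.minAreaRect(b[:,:2].astype(np.float32)))
n=[r["xyz"] for r in models.tip_of("wrist","lid_handle")];print(n)
c=np.array([.468,.222,.143]);print("bar in tool",(c-p)@R, s["joint_positions"])
E
```

```text
time_s: 14.65
position: [0.4453, 0.2239, 0.2368]
tcp_rot: [[0.087, 0.962, 0.26], [0.996, -0.084, -0.022], [0.0, 0.261, -0.965]]
force: [-0.2, -1.4, 0.3]
opening: 0.397
grasp_force: 0.0
1627 [0.4667 0.232  0.1477] [0.1423 0.1482 0.1501] ((0.4670090973377228, 0.22838762402534485), (0.10301291942596436, 0.011357770301401615), 85.0381088256836)
[[0.468, 0.2217, 0.1464]]
bar in tool [ 0.     -0.0025  0.0965] [ 17.2245  16.2425 108.6569  -8.5616  41.3609  27.9878]
```

View pics/w4.png

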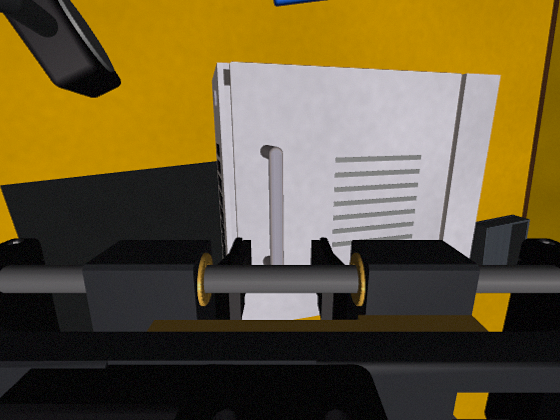

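The wrist view shows the bar at column 276, between the fingertips at columns 240 and 322 and parallel to the pads. Approach along the tool axis and grip.

```bash
python3 -m jog '[[0.4,0,-0.002,0.02,0,0,0],[0.4,0,-0.002,0.045,0,0,0],[0.4,0,-0.002,0.07,0,0,0],[0.4,0,-0.002,0.09,0,0,0],[0.4,0,-0.002,0.0985,0,0,0],[0.4,0,-0.002,0.0985,0,0,0],[0.4,0,-0.002,0.0985,0,0,0]]'
python3 -m jog '[[0.05,0,0,0,0,0,0],[0.05,0,0,0,0,0,0],[0.05,0,0,0,0,0,0],[0.05,0,0,0,0,0,0],[0.05,0,0,0,0,0,0],[0.05,0,0,0,0,0,0],[0.05,0,0,0,0,0,0]]'
python3 - <<'E'
from h import *
from scipy.spatial.transform import Rotation as Ro
np.set_printoptions(precision=4,suppress=True)
s=bot.read_state();R=np.array(s["tcp_rot"]);p=np.array(s["position"])
h=np.array([.6757,.2025,.1]);ay=np.array([.0872,.9962,0])
for t in (5,10,15,20,25,30,35,40,45,50):
    Q=Ro.from_rotvec(np.radians(t)*ay).as_matrix()
    print(t,R.T@(h+Q@(p-h)-p),np.degrees(Ro.from_matrix(R.T@Q@R).as_rotvec()))
E
```

```text
time_s: 15.62
position: [0.4683, 0.2221, 0.1406]
tcp_rot: [[0.087, 0.962, 0.259], [0.996, -0.084, -0.023], [-0.0, 0.26, -0.966]]
force: [-0.3, -0.8, -0.1]
opening: 0.4
grasp_force: 0.0
time_s: 16.5
position: [0.4672, 0.222, 0.1399]
tcp_rot: [[0.087, 0.963, 0.257], [0.996, -0.083, -0.023], [-0.001, 0.258, -0.966]]
force: [-4.3, 1.6, 5.6]
opening: 0.126
grasp_force: 30.0
5 [-0.      0.0088 -0.0164] [ 5.      0.0042 -0.0027]
10 [-0.      0.019  -0.0319] [10.0001  0.0085 -0.0055]
15 [-0.0001  0.0305 -0.0465] [15.0001  0.0127 -0.0082]
20 [-0.0001  0.0432 -0.0601] [20.0002  0.017  -0.011 ]
25 [-0.0001  0.0571 -0.0725] [25.0002  0.0212 -0.0137]
30 [-0.0001  0.072  -0.0836] [30.0003  0.0255 -0.0165]
35 [-0.0001  0.0878 -0.0934] [35.0003  0.0297 -0.0192]
40 [-0.0001  0.1044 -0.1018] [40.0003  0.034  -0.022 ]
45 [-0.0002  0.1217 -0.1087] [45.0004  0.0382 -0.0247]
50 [-0.0002  0.1395 -0.114 ] [50.0004  0.0424 -0.0275]
```

The bar is gripped (opening 11 mm, 30 N). Swing the lid along its arc, checking the force.

```bash
python3 -m jog '[[0.05,0,0.0035,-0.0065,2,0,0],[0.05,0,0.0088,-0.0164,5,0,0],[0.05,0,0.0138,-0.0241,7.5,0,0],[0.05,0,0.019,-0.0319,10,0,0],[0.05,0,0.0247,-0.0392,12.5,0,0],[0.05,0,0.0305,-0.0465,15,0,0],[0.05,0,0.0305,-0.0465,15,0,0],[0.05,0,0.0305,-0.0465,15,0,0]]'
```

```text
time_s: 17.5
position: [0.4842, 0.2207, 0.1919]
tcp_rot: [[0.087, 0.996, -0.003], [0.996, -0.087, -0.0], [-0.001, -0.003, -1.0]]
force: [-4.1, 4.0, -1.0]
opening: 0.124
grasp_force: 30.0
```

```bash
python3 -m jog '[[0.05,0,0.0035,-0.0065,2,0,0],[0.05,0,0.0088,-0.0164,5,0,0],[0.05,0,0.0138,-0.0241,7.5,0,0],[0.05,0,0.019,-0.0319,10,0,0],[0.05,0,0.0247,-0.0392,12.5,0,0],[0.05,0,0.0305,-0.0465,15,0,0],[0.05,0,0.0368,-0.0533,17.5,0,0],[0.05,0,0.0432,-0.0601,20,0,0],[0.05,0,0.0501,-0.0663,22.5,0,0],[0.05,0,0.0571,-0.0725,25,0,0],[0.05,0,0.0645,-0.0781,27.5,0,0],[0.05,0,0.072,-0.0836,30,0,0],[0.05,0,0.0798,-0.0886,32.5,0,0],[0.05,0,0.0878,-0.0934,35,0,0],[0.05,0,0.0878,-0.0934,35,0,0],[0.05,0,0.0878,-0.0934,35,0,0],[0.05,0,0.0878,-0.0934,35,0,0],[0.05,0,0.0878,-0.0934,35,0,0]]'
python3 - <<'E'
from h import *
np.set_printoptions(precision=4,suppress=True)
ims=[]
h=np.array([.6757,.2025,.1]);ex=np.array([.9962,-.0872,0]);ey=np.array([.0872,.9962,0])
for c in("side","scene"):
    img,d=viewer.capture(c);ims.append(img[60:400,60:420]);P=world(c,d)-h
    x,y,z=P@ex,P@ey,P[:,2]
    m=(abs(y)<.125)&(x<-.03)&(x>-.25)&(z>.03)&(z<.21)
    r,a=np.hypot(x,z)[m],np.degrees(np.arctan2(z,-x))[m]
    print(c,m.sum(),np.histogram(a,bins=np.arange(30,76,3)))
    k=m.copy();k[m]=(abs(a-50)<7)&(r<.2)
    if k.sum()>30: print("fit",np.degrees(np.arctan(-np.polyfit(x[k],z[k],1)[0])),np.polyfit(x[k],z[k],1),k.sum())
    for t in("lid_handle","headset_crown"): print(t,[(q["p"],q["xyz"]) for q in models.tip_of(c,t)])
cv2.imwrite("pics/5.png",np.hstack(ims))
s=bot.read_state();print(s["force"],s["opening"],s["time_s"])
E
```

```text
time_s: 19.75
position: [0.5725, 0.2134, 0.2862]
tcp_rot: [[0.086, 0.816, -0.571], [0.996, -0.071, 0.05], [0.0, -0.574, -0.819]]
force: [-1.6, 3.9, 2.6]
opening: 0.124
grasp_force: 30.0
side 1280 (array([  0,   0,   0,   0,   0,   0, 105, 634, 199, 107, 153,  35,  33,
        13,   1]), array([30, 33, 36, 39, 42, 45, 48, 51, 54, 57, 60, 63, 66, 69, 72, 75]))
fit 50.12152356963047 [-1.1969  0.0111] 496
lid_handle [(0.73, [0.5744, 0.2097, 0.2822])]
headset_crown [(0.68, [0.5954, -0.1831, 0.1611]), (0.66, [0.2779, -0.2104, 0.1862]), (0.56, [0.229, 0.3516, 0.1806]), (0.48, [0.5984, -0.1865, 0.1577])]
scene 2966 (array([   0,    0,    0,    0,    0,    1,  240, 1721,  692,  158,  101,
         45,    6,    2,    0]), array([30, 33, 36, 39, 42, 45, 48, 51, 54, 57, 60, 63, 66, 69, 72, 75]))
fit 50.623360618289325 [-1.2184  0.0082] 2186
lid_handle [(0.89, [0.5783, 0.2124, 0.2883])]
headset_crown [(0.69, [0.5972, -0.1809, 0.1595]), (0.65, [0.5955, -0.1801, 0.0338]), (0.63, [0.2264, 0.3534, 0.182])]
[-3.243   4.0198  2.9451] 0.123410658047377 20.05
```

View pics/5.png

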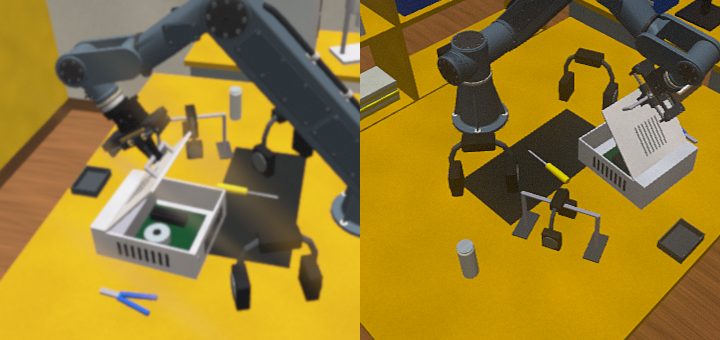

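The lid is held open at about 50° (fits give 50.1° and 50.6°), seen at (160,165) in the side view and (650,130) in the scene view. The headset still hangs on the bar at about (560,205). Hand in.

```bash
python3 -c "
from rig import workorder
print(workorder.hand_in())"
```

```text
the job is handed in; nothing more can be done
None
```

I handed the job in with the headset hanging free over the rail bar and the gripper holding the PC lid open at about 50°, after about 20 s of robot time; no verdict came back.

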